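# Hold tweezers at the job's tip gap on the spring checker

## Robot

A 6-joint arm with a two-finger parallel gripper is mounted at the origin on a cart in front of the work surface, level with it; the furniture and walls round the work are solid. World frame = base frame: x ahead of the robot, y to its left, z up, the work surface at z = 0. Lengths are in m, angles in rad, forces in N, time in s.
With the tool pointing down it reaches from about 0.375 to 0.975 m from the base axis. Payload 3.8 kg.
Tool frame: the origin (TCP) lies at the very end of the fingers, on their centre line; the grasp point (between the pads) lies 19 mm behind it; x points along the fingers, y is the direction in which the jaws open and shut, and the axes are right-handed (so a half turn about x gives the same grasp; the last joint's range is limited). The gripper opens to 88 mm and grips with 3 to 60 N. Pads are 18 mm wide; open, the fingers measure 123 mm over their backs; the gripper's body (75 mm by 187 mm) begins 45 mm behind the grasp point.
Start: joints at [-1.138, 0.264, 1.604, -0, 1.274, -0.037], TCP at [0.306, -0.602, 0.239] pointing down, gripper open.
Joint ranges: [-2.63, 2.63], [-0.94, 2.18], [0.31, 2.57], [-1.31, 4.45], [0, 2.66], [-2.55, 2.55]. Speed limits (rad/s): [2.57, 2.57, 3.14, 3.14, 3.14, 3.14].

## Interface

Orientations are given as a unit quaternion [w, x, y, z].
In Python, from workcell import * gives the robot as it stands. The module is installed in compiled form; this text tells all that it offers.
- The arm moves only by the tool apply_moves, never from a script. Its arguments are lists of equal length, an entry for each row: "angular": the turn, a rotation vector about the tool's x, y, z in units of 5 degrees (1.0 is 5 degrees), a list of three; "dp": the shift along the tool's x, y, z in units of 40 mm (1.0 is 40 mm), a list of three; "hand": the closure, from -1 (fully open) to 1 (shut). A call has 1 to 20 rows; each row is the pose to reach, as a shift and turn from the pose commanded when the call began, along the tool's axes at that moment; what a row does not reach only later rows make up. A row lasts 1/12 s, in which the tool goes at most 41.7 mm and 7.16 degrees, less where a joint would pass 70% of its speed; a pose out of reach is approached as far as the arm can. A call with a gripper value outside its range is refused whole. The fingers move at their own pace and stop on an object; the grip force is fixed at half the most. Time passes only in rows, so rows that repeat a pose let the fingers close. It gives the time, the measured TCP pose, the force and the opening at its end, in the units of the state.
- observe(): the state, without advancing time (a new reading comes with each control period).
- capture(name): name is "scene" or "top" or "wrist"; returns the picture (420x560x3 uint8, blue, green, red); there is no depth.
- calibration(name): a dict with "fov_y" (degrees; the focal length in pixels is half the picture's height over the tangent of half this angle, whatever the lens; pixels are square), "cx", "cy" (the principal point, pixels), "world_to_cam" (4x4, takes a point from world to camera coordinates); the wrist camera has in their place "T_tool_cam" (4x4, takes a point from camera to tool coordinates, whose origin is the TCP and whose axes are the tool frame's). Camera axes: x right, y down, z forward; pixel columns grow to the right and rows downward; lengths in m; the calibration is good to about 2 mm. A picture is of the moment at which its call begins: read the wrist's pose just before it. calibration takes no time and is no camera call.
- hand_in(): hands the job in, once; it reports no verdict.
Trained networks look in the newest picture that a camera, given by its name, has taken for a name from the list of things; names that differ only in an ending like _2 or _b are one class to them, and where a whole thing is asked for, a point or a joint stands for the part that bears it (a point fixed in the world has none). Each returns a list of dicts, best first, with "p" (0 to 1); they miss things now and then, are a little off and sometimes report something else, mostly with a low value. They report only what shows in the picture. A call takes as long as a camera call. They do not tell look-alikes from the thing itself.
- search_frame(name, camera): "bbox" ([centre column, centre row, width, height] as shares, 0 to 1, of the picture: columns of its width, rows of its height, round what is visible of it).
- cut_out(name, camera): "pixels" (420x560 bool, what is visible of it) and "bbox" ([centre column, centre row, width, height] as shares, 0 to 1, of the picture: columns of its width, rows of its height, round what is visible of it).
- spot_point(name, camera): "position" ([row, column] as shares, 0 to 1, of the picture: columns of its width, rows of its height: a listed point, or the origin of a listed thing).
The state is a dict: "t": time; "joint_positions": joint angles; "qd": joint speeds; "joint_torque": joint torques, N m; "position": TCP position; "tool_rot": TCP orientation; "contact_force": force on the tool from outside, world axes, zero at the start; "ft_torque": the same for the moment, N m; "finger_gap": finger opening in m.
Only numpy, scipy, OpenCV 4.12 (cv2) and the standard library are available. Lean on these libraries where they do the work, as an engineer would, in place of code of your own. Each camera call takes 0.05 s, during which the arm holds its last target. There are 200 camera calls.

## Task

See which colour of job tag lies in the white-framed window of the job board, and turn the readout's selector knob from the white dot to the dot of that colour. Then, leaving the selector there, squeeze the sprung tweezers clamped in the stand by their black grip studs until the gap between their tips equals the gap between the pair of lines of that same colour, never letting the tips touch, and finish while still holding that gap steady for the spring reading. Leave the micrometer and the two loose rings where they lie.

Things in the scene. Friction and masses are not known exactly. Their poses are not given: they have to be found in the camera images.
- tag_red: Red round job tag, 32 mm across, 5 mm thick; origin at the centre of its underside. It means: selector to the red dot (0.42 rad), tip gap 8 mm.
- tag_green: Green round job tag, same size and origin. It means: selector to the green dot (0.84 rad), tip gap 15 mm.
- tag_blue: Blue round job tag, same size and origin. It means: selector to the blue dot (1.26 rad), tip gap 22 mm.
- job_window (a point): Centre of the white square frame (50 mm outside) at the robot's end of the wooden job board (160 x 62 x 8 mm, lying at the right); the tag inside this frame is the job. The other two tags lie 48 and 96 mm farther along the board. Board and tags are fixed; nothing there needs touching.
- readout: Grey readout unit, 150 x 110 x 45 mm, fixed to the desk; origin at the centre of its underside, x away from the robot at yaw 0. On its top are a dark display window (far side) and the selector knob, its axis 22 mm to -x of the centre, ringed by four dots 41 mm from that axis, clockwise from above: white, red, green, blue.
- knob_grip (a point): On the selector's axis, 25 mm above the readout's top. The knob is a round black skirt (48 mm across, 6 mm high) with a bar handle on it, 44 mm long, 12 mm wide, its top 35 mm above the readout's top. The point's x axis lies along the bar and points to the white-lined pointer end, z up: take the bar across its 12 mm width, from above.
- range_knob (a joint): Angle of the selector (rad), growing clockwise seen from above; it can turn from 0 to 1.26. It clicks into detents at 0 (white dot, where it starts), 0.42 (red), 0.84 (green) and 1.26 (blue); released close to a detent it snaps in. About 0.1 N m turns it.
- tweezer_stand: Aluminium stand fixed to the desk, base 200 x 90 x 12 mm; the tweezers lie level in it, blades 55 mm above the desk, held by a grey clamp post (34 x 34 mm, 83 mm high) at its +x end, tips at the -x end. Origin on the underside, 15 mm to +x of the squeeze point; x runs from tips to clamp, y across the blades, z up
- gap_plate (a point): Centre of the white top of the raised gap plate (52 x 56 mm) below the tips, 48 mm above the desk, 78 mm to -x of the stand's origin; axes as the stand's. On it are three nested pairs of lines along x: red 8 mm, green 15 mm, blue 22 mm apart (line centres)
- squeeze_point (a point): Midway between the tweezers' two upright round black studs (10 mm diameter, from 43 to 67 mm above the desk, 90 mm from the hinge); axes as the stand's. Squeeze the studs' outsides from above, closing along y; below is 31 mm free. Width over studs in mm = 16 + 0.643 x tip gap: about 39 open, 30 at a 22 mm gap, 26 at 15, 21 at 8
- tip_left (a point): Inner face of the tip of the blade on the stand's +y side, 140 mm from the hinge; tip gap = distance between the two tip points, 36 mm when open.
- tip_right (a point): Inner face of the tip of the blade on the stand's -y side.
- blade_left (a joint): Closing angle (rad) of the +y blade about the hinge in the clamp: 0 open, 0.129 fully closed on the middle. Spring 4.2 N m/rad, so about 2 to 5 N on the stud in this job; it springs open when let go. Tip gap = 36 mm - 140 mm x (blade_left + blade_right).
- blade_right (a joint): The same for the -y blade.
- micrometer: Micrometer, 46 x 140 x 14 mm, loose bystander behind the stand; origin at the centre of its underside.
- cage_ring_desk: Gold ring, 31 mm across, 9 mm high, loose bystander far left; origin at the centre of its underside.
- spacer_ring_2: Silver ring, 26 mm across, 8 mm high, loose bystander between readout and stand, nearer the robot; origin at the centre of its underside.
Mind the look-alikes: they are no part of the job. Leave any turquoise look-alike of the tweezer_stand alone.

How it is judged:
By the outcome, as a careful person would: the job done as asked, in the order asked, and still so for the second after the job is handed in, while the arm keeps its last pose, push and grip.
It also fails if it takes over 45 s, if anything falls off the work surface, if the arm or the gripper's body presses on something with over 40 N, if the wrist force passes 120 N, or if a joint passes its speed limit or range.

## Working session

There is one attempt and no reset: what is moved stays moved. The work goes in short steps, Python scripts to look and compute and a tool call to move; the robot and the scene stay as the last step left them, time stands still between calls to the robot, and variables do not carry over. Pictures are saved under pics/ and viewed, about 8 in all and at most 12, crops included, and the job is handed in when it is done.

Besides the shell and the picture viewer there is one more tool, called after "Emit:" in YAML: its name, and indented under it one key for each argument. apply_moves: Moves the arm, as the interface text tells. Its arguments: {"type":"object","properties":{"angular":{"type":"array"},"dp":{"type":"array"},"hand":{"type":"array"}},"required":["angular","dp","hand"]}

```bash
mkdir -p pics
cat > h.py <<'E'
from workcell import *
import numpy as np, cv2
from scipy.spatial.transform import Rotation as R
def cam(name, st=None):
    c=calibration(name); f=210/np.tan(np.radians(c["fov_y"]/2))
    if "world_to_cam" in c: M=np.linalg.inv(np.array(c["world_to_cam"]))
    else:
        st=st or observe(); q=st["tool_rot"]; T=np.eye(4)
        T[:3,:3]=R.from_quat([q[1],q[2],q[3],q[0]]).as_matrix(); T[:3,3]=st["position"]
        M=T@np.array(c["T_tool_cam"])
    return f,c["cx"],c["cy"],M
def ray(name,u,v,z,st=None):
    f,cx,cy,M=cam(name,st); d=M[:3,:3]@np.array([(u-cx)/f,(v-cy)/f,1]); o=M[:3,3]
    return o+d*(z-o[2])/d[2]
def proj(name,p,st=None):
    f,cx,cy,M=cam(name,st); q=np.linalg.inv(M)@np.append(p,1)
    return np.array([f*q[0]/q[2]+cx,f*q[1]/q[2]+cy])
E
python3 - <<'E'
from h import *
s=observe(); print(s)
for n in ("scene","top"):
    cv2.imwrite(f"pics/{n}0.png",capture(n))
    print(n,cam(n,s)[3].round(3).tolist())
Z=dict(job_window=.008,knob_grip=.07,squeeze_point=.055,gap_plate=.048,tip_left=.055,tip_right=.055,tweezer_stand=0,readout=0,tag_red=.008,tag_green=.008,tag_blue=.008)
for k,z in Z.items():
  for n in ("top","scene"):
    for d in spot_point(k,n)[:2]:
        r,c=d["position"]; print(k,n,round(d["p"],2),int(c*560),int(r*420),ray(n,c*560,r*420,z).round(4))
E
```

```text
{'t': 0.0, 'joint_positions': array([-1.13790825e+00,  2.64761904e-01,  1.60536793e+00,  8.85179278e-06,
        1.27366870e+00, -3.68982432e-02]), 'qd': array([ 2.22896721e-05, -4.46516471e-04,  5.47246379e-05, -1.80454022e-04,
       -1.79909870e-04, -9.68434215e-04]), 'joint_torque': array([ 2.11617339e-04, -5.02106524e+01, -3.56882071e+01,  7.29448395e-02,
        2.94905005e-02, -1.61558442e-04]), 'position': array([ 0.30527751, -0.60123647,  0.23738537]), 'tool_rot': array([-0.16380514, -0.68753839, -0.16533564,  0.68783934]), 'contact_force': array([-0.02429491, -0.59764741,  0.83697811]), 'ft_torque': array([ 0.01212841, -0.04144521,  0.02692604]), 'finger_gap': 0.0882549873776831}
scene [[-0.887, -0.206, 0.413, -0.097], [-0.462, 0.387, -0.798, 1.134], [0.005, -0.899, -0.439, 0.74], [0.0, 0.0, 0.0, 1.0]]
top [[-0.328, -0.913, 0.245, 0.087], [-0.945, 0.316, -0.085, 0.038], [-0.0, -0.259, -0.966, 1.791], [0.0, 0.0, 0.0, 1.0]]
job_window top 0.97 377 222 [ 0.3666 -0.4335  0.008 ]
job_window top 0.75 275 213 [ 0.5119 -0.1075  0.008 ]
job_window scene 0.54 347 202 [ 0.3533 -0.4052
[... 1121 characters left out ...]
934 0.    ]
tweezer_stand scene 0.76 349 184 [ 0.4121 -0.6133  0.    ]
tweezer_stand scene 0.72 223 310 [0.4314 0.398  0.    ]
readout top 0.59 197 244 [0.4967 0.1812 0.    ]
readout top 0.45 382 221 [ 0.3648 -0.4522  0.    ]
readout scene 0.82 244 263 [0.4996 0.1761 0.    ]
readout scene 0.27 345 201 [ 0.3701 -0.4261  0.    ]
tag_red top 0.44 379 219 [ 0.3723 -0.4429  0.008 ]
tag_red scene 0.56 343 199 [ 0.3761 -0.4175  0.008 ]
tag_green top 0.51 374 211 [ 0.4062 -0.4385  0.008 ]
tag_green scene 0.48 338 197 [ 0.4016 -0.4327  0.008 ]
tag_blue top 0.49 371 195 [ 0.4625 -0.4501  0.008 ]
tag_blue scene 0.54 348 202 [ 0.3474 -0.4028  0.008 ]
tag_blue scene 0.44 327 192 [ 0.4651 -0.461   0.008 ]
```

Run:
```python
import cv2,numpy as np
a=cv2.imread("pics/top0.png");b=cv2.imread("pics/scene0.png")
A=cv2.resize(a[130:340,100:480],None,fx=2.1,fy=2.1,interpolation=cv2.INTER_CUBIC)
cv2.imwrite("pics/topc.png",A)
B=cv2.resize(b[140:350,200:400],None,fx=2.8,fy=2.8,interpolation=cv2.INTER_CUBIC)
cv2.imwrite("pics/scenec.png",B)
```

```text
(no output)
```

View pics/topc.png

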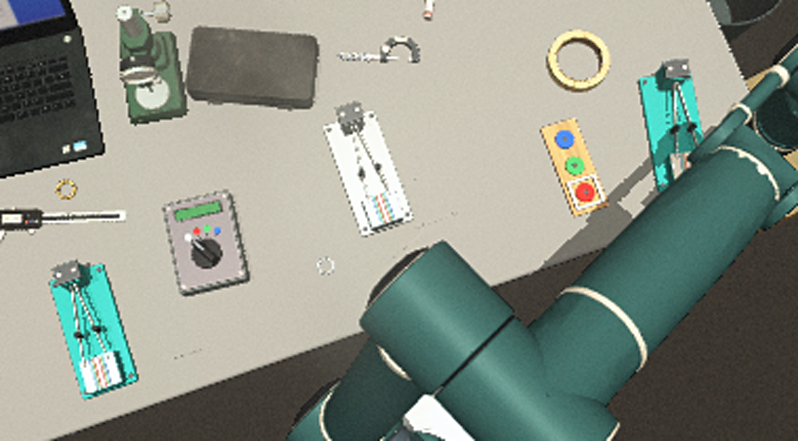

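View pics/scenec.png

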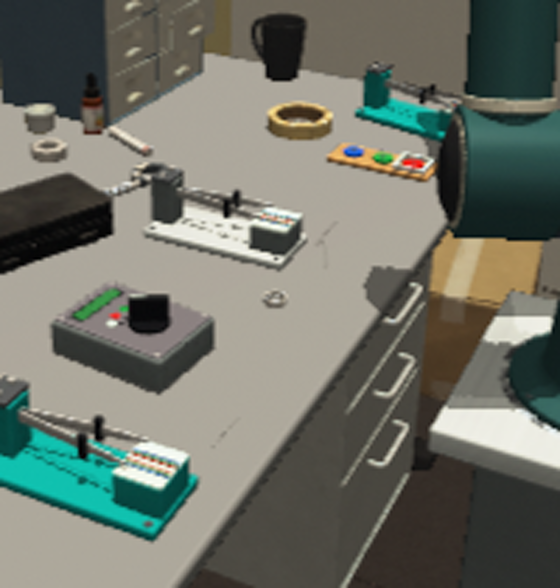

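Red tag in the window (crop 585,192 top), so red dot and 8 mm. The real stand is the aluminium one in the middle at (0.49,-0.08); both turquoise ones are look-alikes. The readout is at top crop (205,245).

```bash
cat >> h.py <<'E'
def mat(st=None):
    q=(st or observe())["tool_rot"]; return R.from_quat([q[1],q[2],q[3],q[0]]).as_matrix()
def plan(pos,ang,st=None,p0=None):
    """dp, angular to put TCP at pos, tool down, tool y at world angle ang (mod pi, nearest)"""
    st=st or observe(); M=mat(st)
    best=None
    for a in (ang,ang+np.pi):
        y=np.array([np.cos(a),np.sin(a),0]); x=np.array([0,0,-1.]); T=np.c_[x,y,np.cross(x,y)]
        rv=R.from_matrix(M.T@T).as_rotvec()/np.radians(5)
        print("dp",(M.T@(np.array(pos)-(st["position"] if p0 is None else p0))/.04).round(3),"ang",rv.round(3))
E
python3 - <<'E'
from h import *
s=observe();print(mat(s).round(3)); print(np.array(calibration("wrist")["T_tool_cam"]).round(3), calibration("wrist")["fov_y"])
f=lambda x,y,z:ray("top",x/2.1+100,y/2.1+130,z)
for n,p in dict(w=(186,237),r=(197,231),g=(208,229),b=(217,231)).items(): print(n,f(*p,.045).round(4))
print("corners",[f(*p,.045).round(3) for p in ((165,202),(230,190),(248,278),(184,293))])
print("stand",f(351,108,.083),f(383,208,.048))
plan([.468,.183,.25],np.radians(120))
E
```

```text
[[ 0.     0.453 -0.892]
 [ 0.    -0.892 -0.453]
 [-1.    -0.    -0.   ]]
[[-0.    -0.29   0.957 -0.146]
 [ 1.     0.     0.    -0.   ]
 [-0.001  0.957  0.29  -0.075]
 [ 0.     0.     0.     1.   ]] 70.05858959353068
w [0.5034 0.2043 0.045 ]
r [0.507  0.1848 0.045 ]
g [0.5043 0.1671 0.045 ]
b [0.4964 0.1545 0.045 ]
corners [array([0.57 , 0.22 , 0.045]), array([0.554, 0.115, 0.045]), array([0.408, 0.13 , 0.045]), array([0.418, 0.233, 0.045])]
stand [ 0.61013299 -0.11230401  0.083     ] [ 0.44421088 -0.10944784  0.048     ]
dp [ -0.282 -15.658 -12.503] ang [35.383  0.     0.   ]
dp [ -0.282 -15.658 -12.503] ang [-0.617 -0.     0.   ]
```

Emit:
apply_moves:
  angular:
    - [0,0,0]
    - [0,0,0]
    - [0,0,0]
    - [0,0,0]
    - [0,0,0]
    - [0,0,0]
    - [0,0,0]
    - [0,0,0]
    - [0,0,0]
    - [0,0,0]
    - [0,0,0]
    - [0,0,0]
    - [0,0,0]
    - [0,0,0]
    - [0,0,0]
    - [0,0,0]
    - [0,0,0]
    - [0,0,0]
    - [0,0,0]
    - [0,0,0]
  dp:
    - [-0.3,-0.8,-0.65]
    - [-0.3,-1.6,-1.3]
    - [-0.3,-2.4,-1.9]
    - [-0.3,-3.2,-2.5]
    - [-0.3,-4,-3.15]
    - [-0.3,-4.8,-3.8]
    - [-0.3,-5.6,-4.4]
    - [-0.3,-6.4,-5.1]
    - [-0.3,-7.2,-5.7]
    - [-0.3,-8,-6.4]
    - [-0.3,-8.8,-7]
    - [-0.3,-9.6,-7.7]
    - [-0.3,-10.4,-8.3]
    - [-0.3,-11.2,-8.9]
    - [-0.3,-12,-9.6]
    - [-0.3,-12.8,-10.2]
    - [-0.3,-13.6,-10.9]
    - [-0.3,-14.4,-11.5]
    - [-0.3,-15.2,-12.1]
    - [-0.3,-15.66,-12.5]
  hand: [-1,-1,-1,-1,-1,-1,-1,-1,-1,-1,-1,-1,-1,-1,-1,-1,-1,-1,-1,-1]

```text
t: 2.87
position: [0.4678, 0.1867, 0.251]
tool_rot: [0.165, 0.688, 0.166, -0.687]
contact_force: [0.2, -0.3, 0.5]
finger_gap: 0.0879
```

Run:
```python
from h import *
s=observe(); im=capture("wrist"); cv2.imwrite("pics/w1.png",im); print(s["position"],s["joint_positions"].round(2))
for d in spot_point("knob_grip","wrist")[:2]:
    r,c=d["position"]; print(d["p"],c*560,r*420,ray("wrist",c*560,r*420,.07,s))
for p in ([.4656,.1766,.07],[.468,.183,.045]): print(proj("wrist",p,s))
```

```text
[0.4678126  0.18671681 0.25101996] [ 0.33 -0.07  1.95  0.    1.26  1.43]
0.65 282.016 199.29 [0.46174202 0.18175045 0.07      ]
[287.65835909 198.34982868]
[283.35871145 189.22055223]
```

View pics/w1.png

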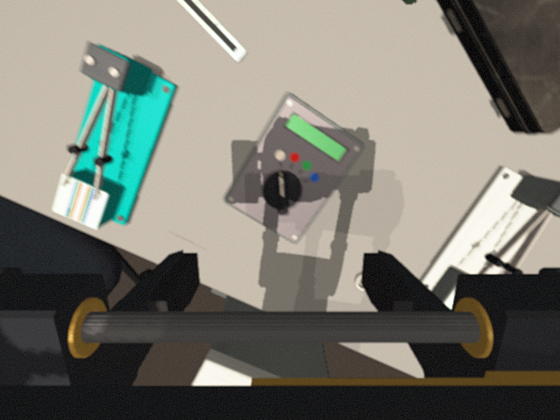

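Run:
```python
from h import *
from scipy.optimize import least_squares
s=observe(); im=cv2.imread("pics/w1.png")
hsv=cv2.cvtColor(im,cv2.COLOR_BGR2HSV)
def cen(m,box):
    k=np.zeros(m.shape,bool);x0,x1,y0,y1=box;k[y0:y1,x0:x1]=1;ys,xs=np.where(m&k);return xs.mean(),ys.mean(),len(xs)
H,S,V=[hsv[...,i].astype(int) for i in range(3)]
P={}
P['w']=cen((S<45)&(V>150),(273,287,148,163)); P['r']=cen((S>150)&((H<10)|(H>170)),(287,303,149,165))
P['g']=cen((S>120)&(H>45)&(H<80),(300,314,158,174)); P['b']=cen((S>120)&(H>100)&(H<130),(307,323,170,185))
pts={k:ray("wrist",v[0],v[1],.045,s)[:2] for k,v in P.items()}; print(P,pts)
off=dict(w=0,r=-.42,g=-.84,b=-1.26)
fn=lambda q:np.concatenate([q[:2]+.041*np.array([np.cos(q[2]+off[k]),np.sin(q[2]+off[k])])-pts[k] for k in pts])
r=least_squares(fn,[.466,.177,.6]); print("axis,ang",r.x,np.abs(r.fun).max())
print("skirt",ray("wrist",*cen((V<45),(260,303,170,212))[:2],.051,s))
lm=[(281,173),(284,203)]; 
a,b=[ray("wrist",*p,.08,s) for p in lm]; print("bar",a,b,np.arctan2(*(a-b)[:2][::-1]))
cv2.imwrite("pics/w1c.png",cv2.resize(im[135:225,230:335],None,fx=6,fy=6,interpolation=cv2.INTER_CUBIC))
plan([r.x[0],r.x[1],.07],r.x[2]-np.pi/2)
```

```text
{'w': (np.float64(279.44444444444446), np.float64(154.0), 27), 'r': (np.float64(294.258064516129), np.float64(157.06451612903226), 62), 'g': (np.float64(306.3478260869565), np.float64(165.02173913043478), 46), 'b': (np.float64(314.07547169811323), np.float64(177.1320754716981), 53)} {'w': array([0.50330895, 0.20588133]), 'r': array([0.50805868, 0.1889703 ]), 'g': array([0.5063982 , 0.17205763]), 'b': array([0.49803961, 0.1570582 ])}
axis,ang [0.46754948 0.18492919 0.52225606] 0.0004998282300095191
skirt [0.4672616 0.1847427 0.051    ]
bar [0.48947799 0.19681987 0.08      ] [0.46167566 0.17879772 0.08      ] 0.5751261088639373
dp [4.521 0.03  0.037] ang [-0.549 -0.011  0.009]
dp [4.521 0.03  0.037] ang [3.5451e+01 1.4000e-02 1.8000e-02]
```

View pics/w1c.png

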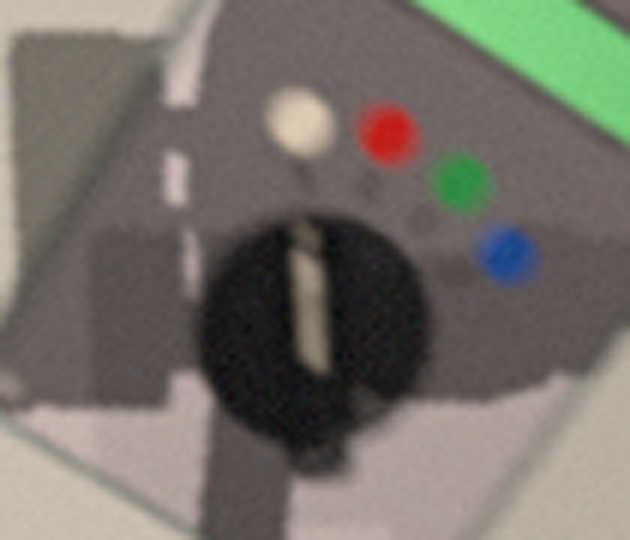

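White dot sits in line with the pointer (crop 300,122; bar from 305,235 to 320,460). The fit agrees to 0.5 mm: axis (0.4675, 0.1849), bar at 0.522 rad. Going down.

Emit:
apply_moves:
  angular:
    - [-0.3,0,0]
    - [-0.55,0,0]
    - [-0.55,0,0]
    - [-0.55,0,0]
    - [-0.55,0,0]
    - [-0.55,0,0]
    - [-0.55,0,0]
    - [-0.55,0,0]
    - [-0.55,0,0]
    - [-0.55,0,0]
    - [-0.55,0,0]
    - [-0.55,0,0]
    - [-0.55,0,0]
    - [-0.55,0,0]
    - [-0.55,0,0]
    - [-0.55,0,0]
    - [-0.55,0,0]
  dp:
    - [0.7,0.03,0.04]
    - [1.5,0.03,0.04]
    - [2.3,0.03,0.04]
    - [3.1,0.03,0.04]
    - [3.8,0.03,0.04]
    - [4.3,0.03,0.04]
    - [4.6,0.03,0.04]
    - [4.8,0.03,0.04]
    - [4.85,0.03,0.04]
    - [4.85,0.03,0.04]
    - [4.85,0.03,0.04]
    - [4.85,0.03,0.04]
    - [4.85,0.03,0.04]
    - [4.85,0.03,0.04]
    - [4.85,0.03,0.04]
    - [4.85,0.03,0.04]
    - [4.85,0.03,0.04]
  hand: [-1,-1,-1,-1,-1,-1,-1,-1,-1,1,1,1,1,1,1,1,1]

```text
t: 4.38
position: [0.467, 0.1813, 0.0569]
tool_rot: [0.181, 0.684, 0.181, -0.683]
contact_force: [-0.0, -0.1, 0.2]
finger_gap: 0.0368
```

Emit:
apply_moves:
  angular:
    - [0,0,0]
    - [0,0,0]
    - [0,0,0]
    - [0,0,0]
    - [0,0,0]
    - [0,0,0]
    - [0,0,0]
    - [0,0,0]
  dp:
    - [0,-0.07,-0.055]
    - [0,-0.07,-0.055]
    - [0,-0.07,-0.055]
    - [0,-0.07,-0.055]
    - [0,-0.07,-0.055]
    - [0,-0.07,-0.055]
    - [0,-0.07,-0.055]
    - [0,-0.07,-0.055]
  hand: [1,1,1,1,1,1,1,1]

```text
t: 5.05
position: [0.4683, 0.1834, 0.0567]
tool_rot: [0.182, 0.684, 0.18, -0.683]
contact_force: [1.9, -4.8, -0.7]
finger_gap: 0.0119
```

Emit:
apply_moves:
  angular:
    - [0.5,0,0]
    - [1.2,0,0]
    - [1.9,0,0]
    - [2.6,0,0]
    - [3.3,0,0]
    - [4.0,0,0]
    - [4.6,0,0]
    - [4.85,0,0]
    - [4.85,0,0]
    - [4.85,0,0]
    - [4.85,0,0]
  dp:
    - [0,0,0]
    - [0,0,0]
    - [0,0,0]
    - [0,0,0]
    - [0,0,0]
    - [0,0,0]
    - [0,0,0]
    - [0,0,0]
    - [0,0,0]
    - [0,0,0]
    - [0,0,0]
  hand: [1,1,1,1,1,1,1,1,1,1,1]

```text
t: 5.97
position: [0.4685, 0.1826, 0.0567]
tool_rot: [0.035, 0.707, 0.033, -0.706]
contact_force: [3.8, -9.1, -0.7]
finger_gap: 0.0115
```

Run:
```python
from h import *
s=observe();M=mat(s);y=M[:,1];print("bar ang",np.arctan2(y[1],y[0])+np.pi/2, "want",.522-.42,s["ft_torque"],s["contact_force"])
print(M.round(3),s["joint_positions"].round(2))
```

```text
bar ang 0.09591168426841845 want 0.10200000000000004 [-1.37799698 -0.61228167  0.03694275] [ 3.82407024 -9.07496974 -0.66985262]
[[ 0.002  0.096 -0.995]
 [-0.004 -0.995 -0.096]
 [-1.     0.004 -0.001]] [ 0.32  0.13  2.13 -0.01  0.88  1.8 ]
```

Emit:
apply_moves:
  angular:
    - [0,0,0]
    - [0,0,0]
    - [0,0,0]
    - [0,0,0]
    - [0,0,0]
    - [0,0,0]
    - [0,0,0]
    - [0,0,0]
    - [0,0,0]
    - [0,0,0]
    - [0,0,0]
    - [0,0,0]
  dp:
    - [0,0,0]
    - [0,0,0]
    - [0,0,0]
    - [0,0,0]
    - [0,0,0]
    - [-0.5,0,0]
    - [-1.4,0,0]
    - [-2.3,0,0]
    - [-3.2,0,0]
    - [-4.1,0,0]
    - [-4.6,0,0]
    - [-4.6,0,0]
  hand: [-0.6,-0.6,-0.6,-0.6,-0.6,-0.6,-0.6,-0.6,-0.6,-0.6,-0.6,-0.6]

```text
t: 6.97
position: [0.4707, 0.1861, 0.2472]
tool_rot: [0.032, 0.71, 0.035, -0.703]
contact_force: [0.8, -0.0, 0.2]
finger_gap: 0.0707
```

Run:
```python
from h import *
s=observe(); im=capture("wrist"); cv2.imwrite("pics/w2.png",im)
u,v=proj("wrist",[.4675,.185,.06],s).astype(int); print(u,v,s["position"])
for k,o in dict(w=0,r=.42,g=.84,b=1.26).items(): print(k,proj("wrist",[.4675+.041*np.cos(.522-o),.185+.041*np.sin(.522-o),.045],s))
cv2.imwrite("pics/w2c.png",cv2.resize(im[max(0,v-60):v+50,u-60:u+60],None,fx=4,fy=4,interpolation=cv2.INTER_CUBIC))
```

```text
281 195 [0.47072725 0.18613167 0.24715699]
w [266.87878249 161.21962715]
r [281.32892231 158.00979441]
g [295.81778642 161.03918254]
b [307.61142749 169.68947477]
```

View pics/w2c.png

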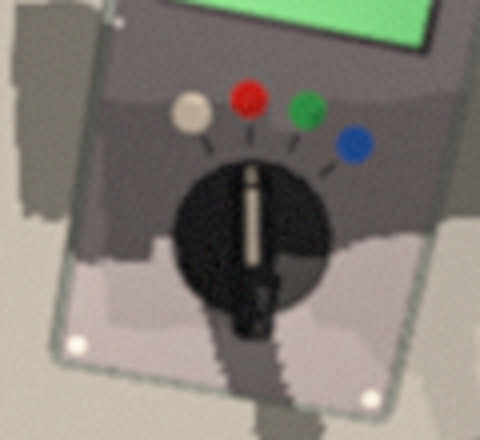

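The pointer lines up with the red dot (crop 250,100). Now over the stand.

Emit:
apply_moves:
  angular:
    - [0,0,0]
    - [0,0,0]
    - [0,0,0]
    - [0,0,0]
    - [0,0,0]
    - [0,0,0]
    - [0,0,0]
    - [0,0,0]
    - [0,0,0]
    - [0,0,0]
    - [0,0,0]
    - [0,0,0]
  dp:
    - [0,0.7,0]
    - [0,1.5,0.1]
    - [0,2.3,0.2]
    - [0,3.1,0.2]
    - [0,3.9,0.3]
    - [0,4.7,0.4]
    - [0,5.5,0.4]
    - [0,6.3,0.5]
    - [0,6.9,0.5]
    - [0,7.1,0.5]
    - [0,7.1,0.5]
    - [0,7.1,0.5]
  hand: [-0.6,-0.6,-0.6,-0.6,-0.6,-0.6,-0.6,-0.6,-0.6,-0.6,-0.6,-0.6]

```text
t: 8.02
position: [0.4735, -0.0993, 0.2391]
tool_rot: [-0.032, -0.705, -0.034, 0.707]
contact_force: [-0.7, 0.4, -0.1]
finger_gap: 0.0707
```

Run:
```python
from h import *
s=observe(); im=capture("wrist"); cv2.imwrite("pics/w3.png",im); print(s["position"],s["joint_positions"].round(2))
for k,z in dict(squeeze_point=.055,gap_plate=.048,tip_left=.055,tip_right=.055,tweezer_stand=0).items():
    for d in spot_point(k,"wrist")[:2]:
        r,c=d["position"]; print(k,round(d["p"],2),int(c*560),int(r*420),ray("wrist",c*560,r*420,z,s).round(4))
cv2.imwrite("pics/w3c.png",cv2.resize(im[60:340,140:420],None,fx=2.1,fy=2.1,interpolation=cv2.INTER_CUBIC))
```

```text
[ 0.4735462  -0.09931802  0.23913695] [-0.26 -0.1   2.    0.    1.25  1.22]
squeeze_point 0.59 292 163 [ 0.5059 -0.1091  0.055 ]
gap_plate 0.61 510 281 [ 0.3827 -0.3995  0.048 ]
gap_plate 0.59 289 216 [ 0.4432 -0.1126  0.048 ]
tip_left 0.96 270 205 [ 0.4556 -0.0897  0.055 ]
tip_right 0.82 303 205 [ 0.4591 -0.1267  0.055 ]
tweezer_stand 0.86 293 144 [ 0.5222 -0.1112  0.    ]
```

View pics/w3c.png

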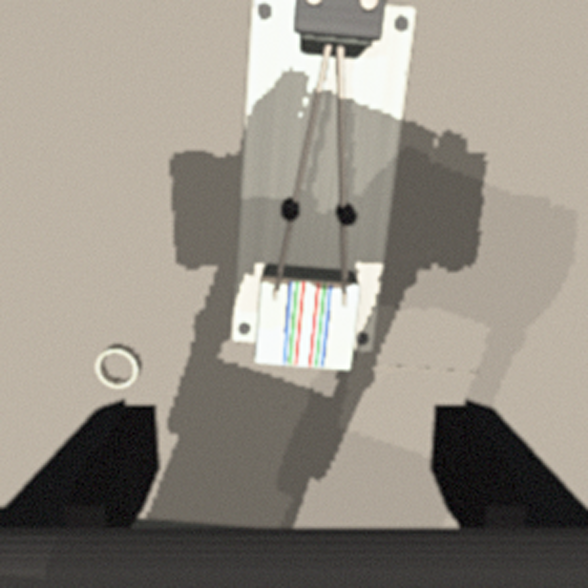

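Studs at crop (290,209) and (346,214), plate lines around (308,325), tips near (277,292) and (345,300).

Run:
```python
from h import *
s=observe(); im=cv2.imread("pics/w3.png"); V=im.max(2).astype(int)
F=lambda x,y,z:ray("wrist",x/2.1+140,y/2.1+60,z,s)
st=[]
for cx,cy in ((290,209),(346,214)):
    u,v=int(cx/2.1+140),int(cy/2.1+60); sub=V[v-7:v+8,u-7:u+8]; ys,xs=np.where(sub<45)
    u2,v2=u-7+xs.mean(),v-7+ys.mean(); p=ray("wrist",u2,v2,.060,s); st.append(p); print(u2,v2,len(xs),p)
d=st[0]-st[1]; print("mid",(st[0]+st[1])/2,"dist",np.linalg.norm(d),"yaw",np.arctan2(d[1],d[0])-np.pi/2)
for n,(a,b) in dict(blueL=((290,284),(284,362)),blueR=((330,289),(325,366)),base=((252,0),(233,340)),baseR=((414,8),(378,345))).items():
    z=.048 if 'blue' in n else .012
    A,B=F(*a,z),F(*b,z); print(n,A,B,np.arctan2(*(A-B)[:2][::-1]))
print("tips",F(277,292,.055),F(345,300,.055))
```

```text
277.6875 159.39583333333334 48 [ 0.51042958 -0.09233098  0.06      ]
304.47058823529414 161.94117647058823 51 [ 0.51051462 -0.12148208  0.06      ]
mid [ 0.5104721  -0.10690653  0.06      ] dist 0.029151226982133616 yaw 0.002917164533887018
blueL [ 0.46801299 -0.09673505  0.048     ] [ 0.42193685 -0.09766236  0.048     ] 0.020122924601256274
blueR [ 0.46732559 -0.11906438  0.048     ] [ 0.42177608 -0.12135662  0.048     ] 0.05028167013013213
base [ 0.61386145 -0.06204135  0.012     ] [ 0.42001769 -0.06510581  0.012     ] 0.015807596760031437
baseR [ 0.61842811 -0.14955241  0.012     ] [ 0.42553489 -0.15621092  0.012     ] 0.03450542495269085
tips [ 0.46455838 -0.09001249  0.055     ] [ 0.46366711 -0.12733142  0.055     ]
```

Run:
```python
from h import *
s=observe();print(s["position"],s["qd"].round(3)); plan([.5104,-.107,.2],-np.pi/2+.02,s)
```

```text
[ 0.47440479 -0.0988042   0.24066766] [-0.006  0.    -0.004 -0.002 -0.001 -0.003]
dp [ 1.017  0.291 -0.876] ang [0.874 0.    0.002]
dp [ 1.017  0.291 -0.876] ang [-3.5126e+01 -3.0000e-03  0.0000e+00]
```

Emit:
apply_moves:
  angular:
    - [-1,0,0]
    - [-2.4,0,0]
    - [-3.8,0,0]
    - [-5.2,0,0]
    - [-6.6,0,0]
    - [-8,0,0]
    - [-9.4,0,0]
    - [-10.8,0,0]
    - [-12.2,0,0]
    - [-13.6,0,0]
    - [-15,0,0]
    - [-16.4,0,0]
    - [-17.8,0,0]
    - [-19.2,0,0]
    - [-20.6,0,0]
    - [-22,0,0]
    - [-23.4,0,0]
    - [-24.8,0,0]
    - [-26.2,0,0]
    - [-27.6,0,0]
  dp:
    - [0,0.1,-0.1]
    - [0,0.2,-0.3]
    - [0,0.29,-0.5]
    - [0,0.29,-0.7]
    - [0,0.29,-0.88]
    - [0,0.29,-0.88]
    - [0,0.29,-0.88]
    - [0,0.29,-0.88]
    - [0,0.29,-0.88]
    - [0,0.29,-0.88]
    - [0,0.29,-0.88]
    - [0,0.29,-0.88]
    - [0,0.29,-0.88]
    - [0,0.29,-0.88]
    - [0,0.29,-0.88]
    - [0,0.29,-0.88]
    - [0,0.29,-0.88]
    - [0,0.29,-0.88]
    - [0,0.29,-0.88]
    - [0,0.29,-0.88]
  hand: [-0.6,-0.6,-0.6,-0.6,-0.6,-0.6,-0.6,-0.6,-0.6,-0.6,-0.6,-0.6,-0.6,-0.6,-0.6,-0.6,-0.6,-0.6,-0.6,-0.6]

```text
t: 9.98
position: [0.5106, -0.1074, 0.2409]
tool_rot: [0.672, 0.22, 0.672, -0.219]
contact_force: [0.1, 0.7, 1.0]
finger_gap: 0.0705
```

Emit:
apply_moves:
  angular:
    - [-1.4,0,0]
    - [-2.8,0,0]
    - [-4.2,0,0]
    - [-5.6,0,0]
    - [-7,0,0]
    - [-7.5,0,0]
    - [-7.5,0,0]
    - [-7.5,0,0]
    - [-7.5,0,0]
    - [-7.5,0,0]
  dp:
    - [0,0,0]
    - [0,0,0]
    - [0,0,0]
    - [0,0,0]
    - [0.3,0,0]
    - [1,0,0]
    - [1.5,0,0]
    - [1.5,0,0]
    - [1.5,0,0]
    - [1.5,0,0]
  hand: [-0.6,-0.6,-0.6,-0.6,-0.6,-0.6,-0.6,-0.6,-0.6,-0.6]

```text
t: 10.82
position: [0.5113, -0.1079, 0.1819]
tool_rot: [0.708, -0.006, 0.707, 0.006]
contact_force: [-0.1, -0.2, 1.5]
finger_gap: 0.0706
```

Run:
```python
from h import *
s=observe(); im=capture("wrist"); cv2.imwrite("pics/w4.png",im); print(s["t"],s["position"],s["joint_positions"].round(2)); s=observe();print(s["position"])
print([proj("wrist",[.5104,-.107+d,.06],s).round() for d in (.0146,-.0146)])
plan([.5104,-.107,.037],-np.pi/2+.02,s)
```

```text
10.8167 [ 0.51128259 -0.10791793  0.18188645] [-0.26  0.02  1.99  0.    1.13 -1.84]
[ 0.51169553 -0.10811741  0.18244106]
[array([297., 205.]), array([265., 205.])]
dp [ 3.636  0.031 -0.041] ang [ 3.5957e+01  1.2000e-02 -4.7000e-02]
dp [ 3.636  0.031 -0.041] ang [-0.043  0.03   0.008]
```

View pics/w4.png

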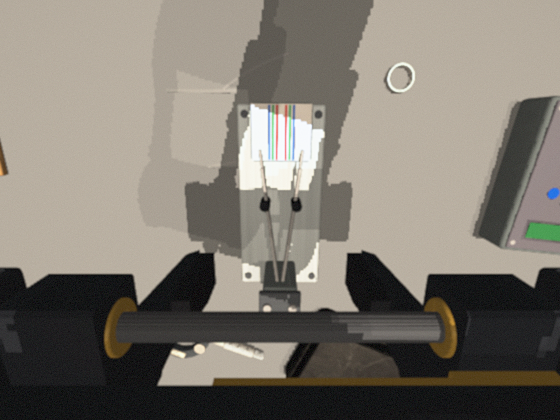

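Predicted stud pixels (297,205)/(265,205) match the picture (296,204)/(265,204). Descending and part-closing.

Emit:
apply_moves:
  angular:
    - [0,0,0]
    - [0,0,0]
    - [0,0,0]
    - [0,0,0]
    - [0,0,0]
    - [0,0,0]
    - [0,0,0]
    - [0,0,0]
    - [0,0,0]
    - [0,0,0]
    - [0,0,0]
    - [0,0,0]
    - [0,0,0]
    - [0,0,0]
    - [0,0,0]
    - [0,0,0]
    - [0,0,0]
    - [0,0,0]
    - [0,0,0]
  dp:
    - [0.5,0.03,-0.03]
    - [1.1,0.03,-0.03]
    - [1.8,0.03,-0.03]
    - [2.4,0.03,-0.03]
    - [2.9,0.03,-0.03]
    - [3.3,0.03,-0.03]
    - [3.55,0.03,-0.03]
    - [3.63,0.03,-0.03]
    - [3.63,0.03,-0.03]
    - [3.63,0.03,-0.03]
    - [3.63,0.03,-0.03]
    - [3.63,0.03,-0.03]
    - [3.63,0.03,-0.03]
    - [3.63,0.03,-0.03]
    - [3.63,0.03,-0.03]
    - [3.63,0.03,-0.03]
    - [3.63,0.03,-0.03]
    - [3.63,0.03,-0.03]
    - [3.63,0.03,-0.03]
  hand: [-0.6,-0.6,-0.6,-0.6,-0.6,-0.6,-0.6,-0.6,-0.5,-0.3,-0.1,0.1,0.2,0.3,0.35,0.4,0.4,0.4,0.4]

```text
t: 12.45
position: [0.5092, -0.107, 0.0357]
tool_rot: [0.707, -0.006, 0.707, 0.006]
contact_force: [-2.9, -1.2, 4.2]
finger_gap: 0.0266
```

Run:
```python
from h import *
s=observe(); im=capture("wrist"); cv2.imwrite("pics/w5.png",im); print(s["t"],s["position"],s["contact_force"],s["finger_gap"])
u,v=proj("wrist",[.455,-.108,.05],s).astype(int); print(u,v)
print([proj("wrist",[.464,-.107+d,.055],s).round(1) for d in (.008,-.008)])
u0,v0=max(0,u-110),max(0,v-80)
cv2.imwrite("pics/w5c.png",cv2.resize(im[v0:v0+160,u0:u0+220],None,fx=3.5,fy=3.5,interpolation=cv2.INTER_CUBIC)); print(u0,v0)
```

```text
12.45 [ 0.50922467 -0.10699595  0.03567423] [-2.86511209 -1.21502546  4.21515213] 0.026618120394687736
278 172
[array([299.2, 194.8]), array([262.4, 194.2])]
168 92
```

View pics/w5c.png

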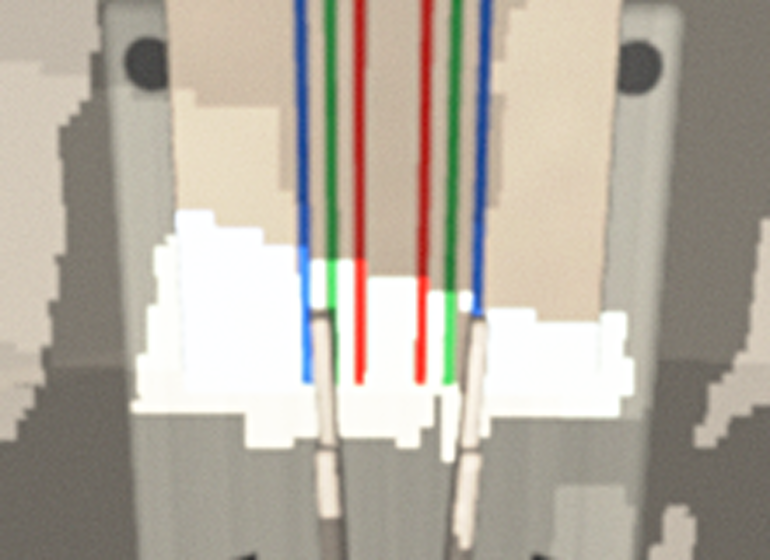

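Emit:
apply_moves:
  angular:
    - [0,0,0]
    - [0,0,0]
    - [0,0,0]
    - [0,0,0]
    - [0,0,0]
    - [0,0,0]
    - [0,0,0]
    - [0,0,0]
  dp:
    - [0,0,0]
    - [0,0,0]
    - [0,0,0]
    - [0,0,0]
    - [0,0,0]
    - [0,0,0]
    - [0,0,0]
    - [0,0,0]
  hand: [0.43,0.46,0.49,0.51,0.52,0.52,0.52,0.52]

```text
t: 13.17
position: [0.509, -0.1069, 0.0355]
tool_rot: [0.707, -0.006, 0.707, 0.006]
contact_force: [-3.2, -0.8, 5.2]
finger_gap: 0.0211
```

Run:
```python
from h import *
s=observe(); im=capture("wrist"); cv2.imwrite("pics/w6.png",im); print(s["t"],s["position"],s["contact_force"],s["finger_gap"])
cv2.imwrite("pics/w6c.png",cv2.resize(im[160:230,230:330],None,fx=8,fy=8,interpolation=cv2.INTER_CUBIC))
```

```text
13.1667 [ 0.50902975 -0.10689267  0.03554227] [-3.24410149 -0.7839526   5.23026241] 0.02110478834262232
```

View pics/w6c.png

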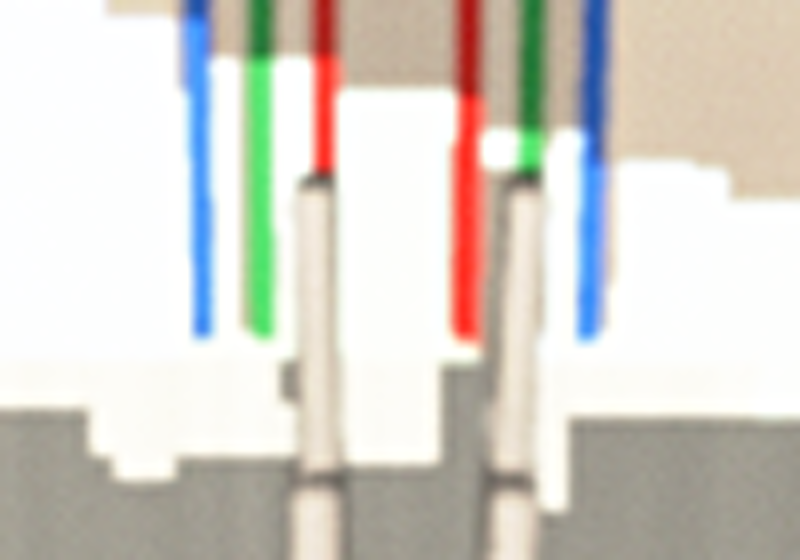

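Run:
```python
from h import *
for f in ("w5","w6"):
    im=cv2.imread(f"pics/{f}.png").astype(int)
    for v in (182,183,184,186): print(f,v,[tuple(int(c)//1 for c in im[v,u]) and int(im[v,u].mean()) for u in range(255,308)])
im=cv2.imread("pics/w6.png").astype(int)
print([tuple(map(int,im[184,u])) for u in range(264,302)])
# predicted scale
s=observe()
for z in (.048,.055,.0565):
    a,b=proj("wrist",[.464,-.103,z],s),proj("wrist",[.464,-.111,z],s); print(z,a,b,abs(a-b)[0]/8)
cv2.imwrite("pics/w6d.png",cv2.resize(cv2.imread("pics/w6.png")[175:335,190:370],None,fx=4,fy=3.7,interpolation=cv2.INTER_CUBIC))
```

```text
w5 182 [140, 121, 128, 137, 137, 131, 117, 85, 107, 214, 255, 255, 254, 251, 181, 115, 125, 185, 247, 254, 254, 253, 253, 253, 253, 253, 253, 253, 253, 254, 254, 250, 170, 113, 161, 243, 254, 255, 255, 249, 176, 144, 157, 167, 177, 176, 162, 128, 112, 120, 123, 164, 243]
w5 183 [141, 135, 158, 186, 194, 187, 151, 99, 107, 214, 255, 255, 254, 251, 178, 118, 126, 184, 247, 254, 254, 253, 253, 253, 253, 253, 253, 253, 253, 254, 254, 250, 173, 111, 160, 242, 254, 255, 255, 249, 175, 139, 155, 173, 179, 177, 155, 127, 130, 145, 144, 164, 234]
w5 184 [148, 165, 198, 226, 232, 226, 188, 119, 116, 213, 255, 255, 254, 251, 181, 119, 123, 183, 246, 254, 254, 253, 253, 253, 253, 253, 253, 253, 253, 254, 254, 250, 170, 110, 161, 242, 254, 255, 255, 248, 176, 140, 157, 172, 178, 174, 154, 144, 178, 201, 204, 200, 228]
w5 186 [154, 178, 211, 234, 238, 232, 204, 144, 110, 199, 253, 255, 254, 250, 179, 115, 124, 184, 247, 254, 254, 253, 253, 253, 253, 253, 253, 253, 253, 254, 254, 250, 170, 111, 160, 244, 254, 255, 255, 247, 174, 142, 155, 173, 178, 173, 150, 162, 220, 236, 234, 227, 231]
w6 182 [16
[... 1263 characters left out ...]
4), (252, 254, 253), (252, 254, 253), (252, 254, 253), (252, 254, 253), (252, 254, 253), (252, 254, 253), (252, 254, 253), (252, 254, 253), (253, 255, 253), (255, 255, 254), (248, 255, 247), (158, 179, 246), (57, 72, 254), (44, 57, 255), (88, 100, 254), (135, 151, 236), (155, 175, 201), (142, 157, 168), (143, 158, 168), (176, 194, 208), (188, 208, 223), (182, 198, 215), (183, 201, 213), (227, 239, 237), (253, 255, 255), (253, 255, 255), (253, 255, 255)]
0.048 [289.26603605 191.64965476] [271.7433413  191.36321331] 2.190336844530279
0.055 [289.73986355 195.22422144] [271.31468915 194.92409934] 2.3031468008781246
0.0565 [289.84781791 196.03863187] [271.21702554 195.7354075 ] 2.3288490471884487
```

View pics/w6d.png

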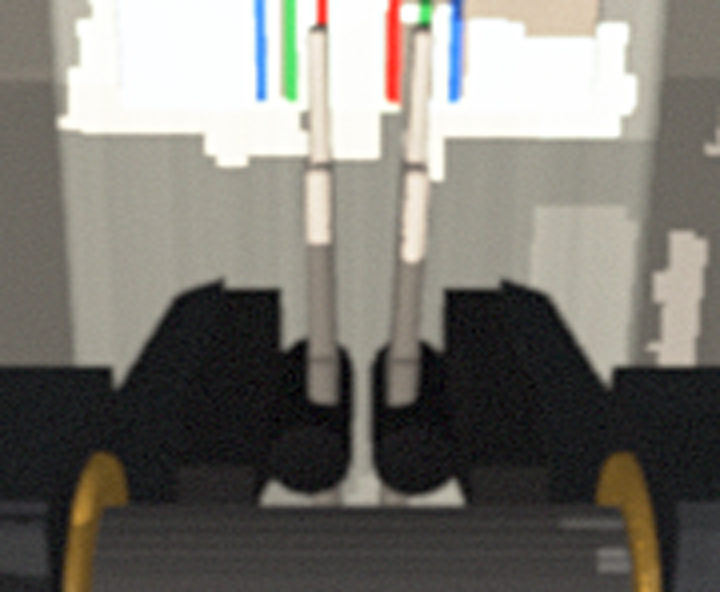

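Emit:
apply_moves:
  angular:
    - [0,0,0]
    - [0,0,0]
    - [0,0,0]
    - [0,0,0]
    - [0,0,0]
    - [0,0,0]
  dp:
    - [0,-0.01,0]
    - [0,-0.02,0]
    - [0,-0.02,0]
    - [0,-0.02,0]
    - [0,-0.02,0]
    - [0,-0.02,0]
  hand: [0.524,0.528,0.528,0.528,0.528,0.528]

```text
t: 13.72
position: [0.509, -0.1075, 0.0355]
tool_rot: [0.707, -0.006, 0.707, 0.006]
contact_force: [-2.4, 0.4, 4.5]
finger_gap: 0.0209
```

Run:
```python
from h import *
s=observe(); print(s["t"],s["position"],s["contact_force"],s["finger_gap"])
im=np.mean([capture("wrist").astype(float) for _ in range(4)],0); np.save("w7.npy",im); cv2.imwrite("pics/w7.png",im)
for v in (176,180): 
  print(v,[tuple(map(int,im[v,u])) for u in range(250,308)])
for v in (183,185,190,194): print(v,[(u,)+tuple(map(int,im[v,u])) for u in range(262,302)])
w4=cv2.imread("pics/w4.png").astype(int)
print("w4",[int(w4[153,u].mean()) for u in range(250,312)],[int(w4[156,u].mean()) for u in range(250,312)])
cv2.imwrite("pics/w7c.png",cv2.resize(im[165:205,245:315].astype(np.uint8),None,fx=11,fy=11,interpolation=cv2.INTER_CUBIC))
```

```text
13.7167 [ 0.50904486 -0.1075316   0.03548623] [-2.37748496  0.44314473  4.5325108 ] 0.020949808506381885
176 [(255, 254, 253), (255, 254, 253), (255, 255, 254), (254, 255, 255), (252, 252, 248), (250, 183, 129), (250, 154, 70), (249, 202, 153), (250, 251, 246), (253, 255, 255), (255, 255, 255), (246, 250, 252), (166, 227, 173), (114, 228, 93), (119, 232, 92), (176, 237, 166), (246, 251, 248), (255, 255, 255), (255, 255, 254), (248, 255, 251), (140, 152, 251), (47, 58, 254), (48, 59, 254), (131, 147, 250), (240, 249, 248), (255, 255, 253), (254, 255, 254), (253, 254, 253), (253, 254, 253), (253, 254, 253), (253, 254, 253), (252, 254, 253), (252, 254, 253), (253, 254, 253), (253, 254, 253), (253, 255, 254), (255, 255, 254), (245, 255, 249), (131, 146, 235), (26, 38, 236), (74, 84, 240), (174, 190, 241), (234, 245, 242), (238, 248, 244), (234, 244, 243), (202, 233, 216), (130, 204, 123), (91, 196, 65), (103, 204, 93), (159, 215, 181), (227, 234, 241), (244, 249, 251), (238, 248, 250), (223, 216, 209), (192, 125, 98), (170, 83, 29), (166, 108, 85), (175, 166, 172)]
180 [(254, 254, 253), 
[... 4505 characters left out ...]
, 238, 214, 203, 216, 243, 249, 249, 249, 250, 246, 217, 199, 234, 233, 181, 206, 246, 236, 176, 215, 249, 251, 249, 249, 250, 251, 234, 176, 226, 250, 228, 181, 224, 245, 214, 182, 227, 250, 250, 249, 248, 238, 209, 204, 228, 233, 243, 248, 249, 249, 250, 249, 234, 226] [227, 220, 241, 249, 249, 249, 249, 249, 235, 210, 204, 187, 206, 245, 249, 249, 249, 246, 217, 197, 235, 233, 179, 206, 244, 235, 176, 218, 251, 251, 249, 250, 251, 251, 235, 174, 223, 248, 219, 180, 225, 242, 206, 180, 230, 250, 251, 250, 243, 212, 182, 215, 224, 236, 249, 249, 249, 249, 249, 245, 224, 227][ WARN:0@4.706] global loadsave.cpp:1063 imwrite_ Unsupported depth image for selected encoder is fallbacked to CV_8U.
```

View pics/w7c.png

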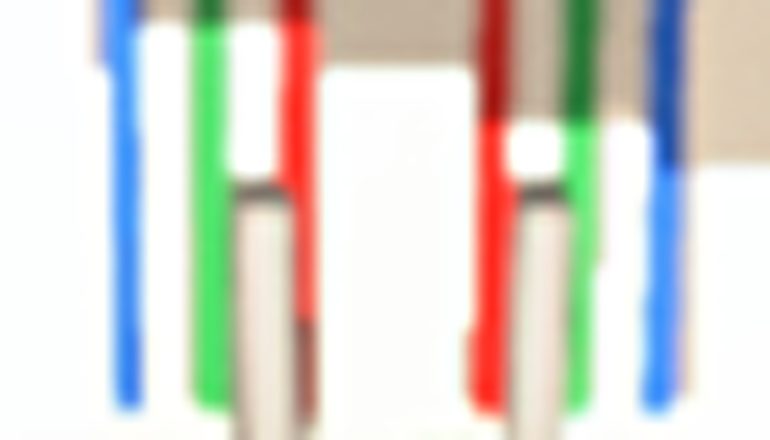

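Run:
```python
from h import *
s=observe(); im=np.load("w7.npy").mean(2)
for v in (276,284,290,294,297,300,303,306,308): print(v,im[v,252:312].astype(int).tolist())
for z in (.067,.055,.043):
    a,b=proj("wrist",[.5104,-.102,z],s),proj("wrist",[.5104,-.112,z],s); print(z,a,b,(a-b)[0]/10)
```

```text
276 [23, 21, 20, 20, 18, 25, 21, 19, 16, 15, 17, 18, 11, 14, 32, 80, 113, 126, 126, 121, 116, 100, 74, 36, 9, 14, 56, 118, 150, 128, 68, 17, 9, 28, 71, 107, 125, 126, 124, 122, 115, 87, 41, 10, 18, 16, 16, 13, 18, 16, 23, 23, 24, 23, 22, 22, 20, 20, 20, 21]
284 [20, 25, 17, 21, 22, 19, 21, 12, 12, 12, 18, 12, 18, 14, 21, 16, 21, 34, 45, 56, 59, 56, 40, 20, 14, 24, 71, 123, 152, 132, 80, 27, 14, 19, 40, 60, 67, 69, 62, 45, 30, 18, 14, 19, 13, 14, 15, 10, 17, 15, 21, 19, 21, 22, 25, 24, 22, 18, 20, 20]
290 [19, 22, 19, 22, 22, 19, 13, 16, 18, 16, 19, 20, 22, 21, 24, 26, 26, 21, 23, 21, 14, 14, 17, 17, 9, 25, 70, 125, 152, 131, 78, 31, 16, 12, 13, 17, 15, 16, 15, 19, 24, 18, 21, 23, 20, 17, 14, 16, 14, 15, 16, 18, 24, 25, 22, 21, 21, 23, 19, 22]
294 [21, 23, 18, 18, 18, 20, 21, 27, 30, 28, 26, 25, 24, 25, 26, 28, 26, 19, 25, 23, 22, 29, 19, 23, 16, 27, 69, 126, 151, 131, 79, 30, 17, 26, 24, 28, 24, 22, 24, 21, 23, 24, 24, 24, 25, 24, 23, 26, 23, 21, 23, 20, 21, 22, 23, 22, 19, 20, 17, 19]
297 [23, 22, 21, 22, 18, 22, 25, 28, 24, 24, 23, 24, 24, 24, 25, 20, 25, 22, 25, 22, 22, 21, 24, 24
[... 727 characters left out ...]
17, 19, 22, 25, 37, 64, 101, 136, 150, 157, 163, 168, 174, 175, 168, 144, 97, 69, 42, 23, 19, 18, 19, 15, 20, 20, 20, 16, 16, 30, 67, 113, 155, 169, 142, 85, 31, 20, 29, 34, 36, 37, 36]
308 [35, 30, 21, 49, 99, 137, 149, 149, 146, 141, 124, 112, 106, 95, 76, 62, 61, 65, 78, 92, 98, 97, 98, 112, 138, 157, 171, 176, 176, 175, 175, 170, 145, 114, 116, 111, 94, 82, 70, 58, 56, 57, 67, 79, 97, 116, 129, 155, 174, 179, 178, 173, 140, 70, 25, 24, 36, 36, 35, 37]
0.067 [291.5395697  304.20006901] [268.84686701 303.87693005] 2.269270269020069
0.055 [290.6142326  289.63917606] [269.73762495 289.33670062] 2.0876607649977417
0.043 [289.8260077  277.23584928] [270.49635082 276.95168821] 1.932965688370473
```

Emit:
apply_moves:
  angular:
    - [0,0,0]
    - [0,0,0]
    - [0,0,0]
    - [0,0,0]
    - [0,0,0]
    - [0,0,0]
  dp:
    - [0,0,0]
    - [0,0,0]
    - [0,0,0]
    - [0,0,0]
    - [0,0,0]
    - [0,0,0]
  hand: [0.532,0.536,0.536,0.536,0.536,0.536]

```text
t: 14.42
position: [0.509, -0.1075, 0.0355]
tool_rot: [0.707, -0.006, 0.707, 0.006]
contact_force: [-3.6, 0.0, 5.3]
finger_gap: 0.0205
```

Run:
```python
from h import *
s=observe(); print(s["t"],s["position"],s["contact_force"],s["finger_gap"])
g=[]; L=[]
for _ in range(4): L.append(capture("wrist").astype(float)); g.append(observe()["finger_gap"])
im=np.mean(L,0); np.save("w8.npy",im); print("gaps",np.round(g,5))
for n in ("w7","w8"):
    J=np.load(n+".npy")
    def cross(row,lo,hi,lev,step):
        x=np.arange(lo,hi,step,dtype=float) if step>0 else np.arange(lo,hi,step,dtype=float)
        y=np.interp(x,np.arange(560),row); return x[np.argmax(y<lev)]
    for v in (284,290,294):
        r=J[v].mean(1); print(n,"stud",v,round(cross(r,280,295,85,.05)-cross(r,280,265,85,-.05),2),r[276:286].astype(int).tolist())
    for v in (183,185,190): print(n,v,[(u,)+tuple(map(int,J[v,u])) for u in list(range(268,275))+list(range(287,295))])
```

```text
14.4167 [ 0.50898135 -0.10751192  0.03547606] [-3.61565948  0.02300449  5.32264527] 0.020503708959915795
gaps [0.02091 0.02081 0.02049 0.02066]
w7 stud 284 3.7 [14, 24, 71, 123, 152, 132, 80, 27, 14, 19]
w7 stud 290 3.65 [9, 25, 70, 125, 152, 131, 78, 31, 16, 12]
w7 stud 294 3.65 [16, 27, 69, 126, 151, 131, 79, 30, 17, 26]
w7 183 [(268, 152, 166, 177), (269, 152, 167, 172), (270, 142, 156, 164), (271, 108, 118, 196), (272, 65, 76, 242), (273, 129, 145, 249), (274, 237, 248, 248), (287, 243, 254, 250), (288, 125, 141, 250), (289, 40, 50, 254), (290, 40, 53, 255), (291, 74, 83, 246), (292, 111, 121, 164), (293, 132, 146, 148), (294, 136, 147, 158)]
w7 185 [(268, 226, 238, 247), (269, 227, 239, 244), (270, 208, 230, 232), (271, 152, 168, 221), (272, 76, 89, 241), (273, 123, 139, 248), (274, 236, 248, 248), (287, 242, 255, 252), (288, 123, 138, 251), (289, 37, 47, 254), (290, 49, 59, 255), (291, 102, 115, 240), (292, 169, 185, 212), (293, 211, 232, 233), (294, 220, 236, 243)]
w7 190 [(268, 223, 234, 244), (269, 225, 235, 243), (270, 207, 227, 230), (271, 152, 166, 208), (272, 78, 89, 233
[... 698 characters left out ...]
151, 159), (294, 138, 149, 162)]
w8 185 [(268, 212, 229, 239), (269, 225, 238, 246), (270, 216, 234, 240), (271, 185, 204, 220), (272, 127, 139, 175), (273, 127, 142, 186), (274, 233, 245, 244), (287, 241, 254, 252), (288, 125, 139, 253), (289, 34, 47, 255), (290, 75, 84, 245), (291, 152, 167, 214), (292, 207, 227, 230), (293, 222, 237, 243), (294, 218, 231, 242)]
w8 190 [(268, 209, 225, 237), (269, 224, 235, 243), (270, 218, 233, 241), (271, 193, 213, 226), (272, 136, 152, 184), (273, 127, 143, 183), (274, 230, 244, 244), (287, 239, 254, 252), (288, 119, 136, 253), (289, 39, 52, 255), (290, 86, 97, 242), (291, 159, 173, 207), (292, 211, 229, 230), (293, 225, 236, 244), (294, 215, 227, 239)]
```

Run:
```python
from h import *
im=np.load("w8.npy").astype(np.uint8)
t=capture("top"); a=cv2.resize(im[165:215,235:325],(720,400),interpolation=cv2.INTER_CUBIC)
u,v=proj("top",[.4675,.185,.06]).astype(int); b=cv2.resize(t[v-15:v+12,u-24:u+24],(320,180),interpolation=cv2.INTER_CUBIC)
o=np.zeros((590,720,3),np.uint8); o[:400]=a; o[405:585,:320]=b; cv2.imwrite("pics/final.png",o)
```

```text
(no output)
```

View pics/final.png

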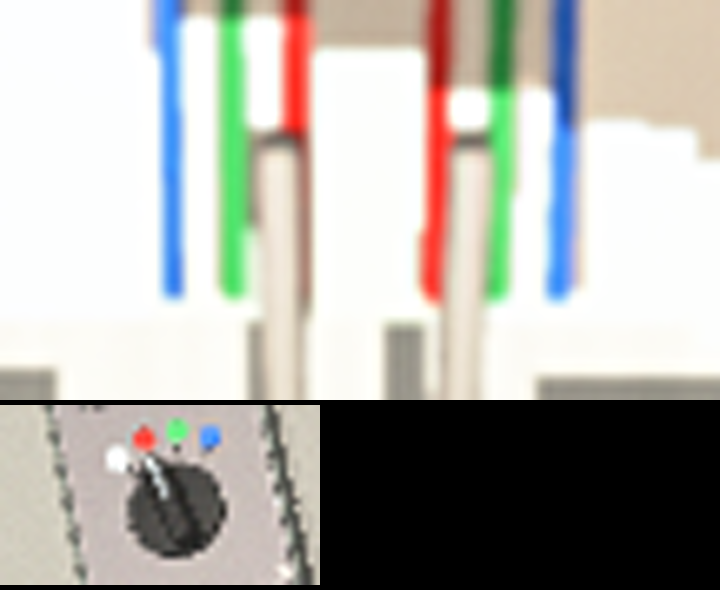

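The tip inner edges (crop 300 and 452) are about 8.1 mm apart, nearly over the red lines, and the knob points at red. Handing in.

```bash
python3 -c "
from h import *
s=observe();print(s['t'],s['finger_gap'],s['contact_force']);print(hand_in())"
```

```text
14.6667 0.020449735233991885 [-3.5606518  -1.04658291  4.8863415 ]
the job is handed in; nothing more can be done
None
```

I handed the job in at 14.7 s. The red tag was in the window, so I turned the selector from white to the red dot. I then squeezed the aluminium stand's tweezers to about 8 mm and was still holding them at hand-in.

- **Selector:** the final top-camera picture still shows the pointer at red.
- **Tip gap:** my three last checks did not fully agree:

| Check | Tip gap |
|---|---|
| Wrist picture, tip edges (taken as the best) | about 8.1 mm |
| Spacing of the studs in the same picture | about 8.5 mm |
| Finger opening through the stud formula (reads 20.4–20.9 mm from moment to moment) | about 7–7.6 mm |

- **Tips and forces:** the tips were clearly apart in every view. Contact forces at the checks stayed below about 10 N.
- **Other items:** I did not approach the micrometer, the rings or the turquoise stands.

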